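Load the titrator's sample tray in reverse order

ROBOT

A 6-joint arm with a two-finger parallel gripper is mounted at the origin on the work surface. World frame = base frame: x ahead of the robot, y to its left, z up, the work surface at z = 0. Lengths are in m, angles in rad, forces in N, time in s.
With the tool pointing down it reaches from about 0.25 to 0.775 m from the base axis. Payload 8.9 kg.
Tool frame: the origin (TCP) lies on the mounting face of the last link; the fingertips stand r.tip_extent ahead of it and the grasp point (between the pads) lies 155 mm ahead of it (r.tip_extent is the distance from the TCP to the fingertips, in m); z points along the fingers, y is the direction in which the jaws open and shut (so a half turn about z gives the same grasp; the last joint's range is limited). The gripper opens to 85 mm and grips with 20 to 120 N. Pads are 22 mm wide; open, the fingers measure 114 mm over their backs; the gripper's body (76 mm by 85 mm) begins 54 mm behind the grasp point. The pads swing forward as they close: fully open they stand 13 mm farther back than shut.
Start: joints at [-1.466, 0.291, -0.153, 1.127, 0, 1.431], TCP at [0.127, -0.509, 0.405] pointing down, gripper open.
Joint ranges: [-2.52, 2.52], [-0.91, 1.74], [-1.3, 1.37], [-1.96, 2.02], [-1.52, 1.47], [-3.14, 3.14]. Speed limits (rad/s): [2.22, 2.22, 2.79, 3.14, 3.14, 3.14].

INTERFACE

Orientations are given as a unit quaternion [x, y, z, w].
In Python, from plant import r, cams, look_for, trace gives the robot as it stands.
- The arm moves only by the shell command python3 -m inch 'ROWS' [FORCE]. ROWS is JSON, one flat list of numbers, 5 for each row, row after row: the shift along the tool's x, y, z in m, then the turn about the tool's z in degrees, then the closure, from -1 (fully open) to 1 (shut). In form: [dx, dy, dz, roll, claw, dx, dy, dz, roll, claw, ...]. A call has 1 to 10 rows; each row is the pose to reach, as a shift and turn from the pose commanded when the call began, along the tool's axes at that moment; what a row does not reach only later rows make up. A row lasts 1/8 s, in which the tool goes at most 62.5 mm and 10.7 degrees, less where a joint would pass 70% of its speed; a pose out of reach is approached as far as the arm can. A call with a gripper value outside its range is refused whole. The fingers move at their own pace and stop on an object; FORCE is the grip in N (left out, the last holds). Time passes only in rows, so rows that repeat a pose let the fingers close. It gives the time, the measured TCP pose, the force and the opening at its end, in the units of the state.
- r.observe(): the state, without advancing time (a new reading comes with each control period).
- cams.get_image(name): name is "side" or "top"; returns a dict with "frame" (384x512x3 uint8, blue, green, red), "camera_matrix" (3x3 intrinsics, pixels), "view" (4x4, takes a point from world to camera coordinates). Camera axes: x right, y down, z forward; pixel columns grow to the right and rows downward; lengths in m; the calibration is good to about 2 mm. A picture is of the moment at which its call begins. There is no depth.
- r.sign_off(): hands the job in, once; it reports no verdict.
Trained networks look in the newest picture that a camera, given by its name, has taken for a name from the list of things; names that differ only in an ending like _2 or _b are one class to them, and where a whole thing is asked for, a point or a joint stands for the part that bears it (a point fixed in the world has none). Each returns a list of dicts, best first, with "confidence" (0 to 1); they miss things now and then, are a little off and sometimes report something else, mostly with a low value. They report only what shows in the picture. A call takes as long as a camera call. They do not tell look-alikes from the thing itself.
- look_for(camera, thing): "rect" ([left, top, right, bottom] in pixels, round what is visible of it).
- trace(camera, thing): "pixels" (384x512 bool, what is visible of it) and "rect" ([left, top, right, bottom] in pixels, round what is visible of it).
The state is a dict: "time": time; "q": joint angles; "joint_vel": joint speeds; "effort": joint torques, N m; "position": TCP position; "eef_rot": TCP orientation; "contact_force": force on the tool from outside, world axes, zero at the start; "moment": the same for the moment, N m; "gripper_width": opening from 0.0 (shut) to 1.0 (fully open).
Only numpy, scipy, OpenCV 4.12 (cv2) and the standard library are available. Lean on these libraries where they do the work, as an engineer would, in place of code of your own. Each camera call takes 0.05 s, during which the arm holds its last target.

TASK

Move the four samples (amber bottle, jar, slim vial, conical flask) one by one from the carrying rack into the four compartments of the titrator's sample tray, in reverse order: the one that starts nearest the rack's loop handle goes into the compartment farthest from the tray's upright post, the next one beside it, and so on, so that the one farthest from the handle ends next to the post. Keep every sample upright, set each one gently on the floor of its compartment and leave all four standing there on their own.

Things in the scene. Friction and masses are not known exactly. Their poses are not given: they have to be found in the camera images.
- rack: fixed carrying rack: flat grey plate 260 x 60 x 10 mm; four white inserts in a row along its x axis, centres at x = 93, 31, -31, -93 mm, y = 0; at the +x end (x = 136 mm) an upright black loop handle across y, 64 mm wide, top 61 mm above the bench. Origin: on the bench, under the middle of the row. Turned any way round, on either side of the bench
- tray: fixed grey open tray 252 (x) x 66 x 16 mm high, walls and floor 4 mm; three cross walls make four compartments 58 x 58 mm in a row along its x axis, centres at x = 93, 31, -31, -93 mm, y = 0; beyond its +x end (x = 138 mm) a steel post with a black knob 18 mm wide, top 62 mm above the bench. Origin: on the bench, under the middle. Turned any way round, on either side
- amber_bottle: brown glass bottle: body diameter 34 mm up to a height of 58 mm, then a shoulder and a black cap of diameter 26 mm, 84 mm high in all, about 90 g. Grip its straight body about 50 mm up. Origin: centre of its underside, z up its axis; round, so its yaw means nothing.
- jar: wide white plastic jar: diameter 42 mm, with a black screw lid of diameter 44 mm from 46 mm up to its top at 66 mm, about 100 g. Grip it by the lid about 52 mm up. Origin: centre of its underside, z up its axis; round, so its yaw means nothing.
- vial: slim straight white plastic vial: diameter 26 mm, grey cap of diameter 27 mm from 60 mm up to its top at 74 mm, about 50 g. Grip it about 52 mm up. Origin: centre of its underside, z up its axis; round, so its yaw means nothing.
- flask: small clear glass conical flask: foot diameter 42 mm, narrowing to a straight neck of diameter 24 mm between 40 and 66 mm up, dark rubber stopper of diameter 26 mm to its top at 76 mm, about 80 g. Grip it by the neck about 60 mm up. Origin: centre of its underside, z up its axis; round, so its yaw means nothing.
- insert_amber_bottle: fixed round white insert of the rack in which the amber bottle stands at the start: shallow cup, outside diameter 54 mm, inside 50 mm, 12 mm high, inner floor 4 mm above its origin. Origin: centre of its underside, 10 mm above the bench. It never moves, so it keeps marking that starting place. All four inserts look alike
- insert_jar: fixed round white insert of the rack in which the jar stands at the start: shallow cup, outside diameter 54 mm, inside 50 mm, 12 mm high, inner floor 4 mm above its origin. Origin: centre of its underside, 10 mm above the bench. It never moves, so it keeps marking that starting place. All four inserts look alike
- insert_vial: fixed round white insert of the rack in which the slim vial stands at the start: shallow cup, outside diameter 54 mm, inside 50 mm, 12 mm high, inner floor 4 mm above its origin. Origin: centre of its underside, 10 mm above the bench. It never moves, so it keeps marking that starting place. All four inserts look alike
- insert_flask: fixed round white insert of the rack in which the conical flask stands at the start: shallow cup, outside diameter 54 mm, inside 50 mm, 12 mm high, inner floor 4 mm above its origin. Origin: centre of its underside, 10 mm above the bench. It never moves, so it keeps marking that starting place. All four inserts look alike
There are look-alikes about, which are no part of the job. What is shaped like the vial but green is not meant.

How it is judged:
At the end, for the whole second after the job is handed in: Each sample stands upright (0.1 rad) on the floor (5 mm) of its own tray compartment, within 18 mm of its centre in x and y, released and at rest, in reversed order: the sample that started at x in the rack's frame stands at -x in the tray's frame (((x of insert_amber_bottle in the frame of rack between 0.078 and 0.108 m and x of amber_bottle in the frame of tray between -0.111 and -0.075 m) or (x of insert_amber_bottle in the frame of rack between 0.016 and 0.046 m and x of amber_bottle in the frame of tray between -0.049 and -0.013 m) or (x of insert_amber_bottle in the frame of rack between -0.046 and -0.016 m and x of amber_bottle in the frame of tray between 0.013 and 0.049 m) or (x of insert_amber_bottle in the frame of rack between -0.108 and -0.078 m and x of amber_bottle in the frame of tray between 0.075 and 0.111 m)) and y of amber_bottle in the frame of tray between -0.018 and 0.018 m and z of amber_bottle in the frame of tray between -0.001 and 0.009 m and angle between each of amber_bottle, jar, vial, flask's own z axis and vertical below 0.1 rad and linear speed of each of amber_bottle, jar, vial, flask below 0.02 m/s and ((x of insert_jar in the frame of rack between 0.078 and 0.108 m and x of jar in the frame of tray between -0.111 and -0.075 m) or (x of insert_jar in the frame of rack between 0.016 and 0.046 m and x of jar in the frame of tray between -0.049 and -0.013 m) or (x of insert_jar in the frame of rack between -0.046 and -0.016 m and x of jar in the frame of tray between 0.013 and 0.049 m) or (x of insert_jar in the frame of rack between -0.108 and -0.078 m and x of jar in the frame of tray between 0.075 and 0.111 m)) and y of jar in the frame of tray between -0.018 and 0.018 m and z of jar in the frame of tray between -0.001 and 0.009 m and ((x of insert_vial in the frame of rack between 0.078 and 0.108 m and x of vial in the frame of tray between -0.111 and -0.075 m) or (x of insert_vial in the frame of rack between 0.016 and 0.046 m and x of vial in the frame of tray between -0.049 and -0.013 m) or (x of insert_vial in the frame of rack between -0.046 and -0.016 m and x of vial in the frame of tray between 0.013 and 0.049 m) or (x of insert_vial in the frame of rack between -0.108 and -0.078 m and x of vial in the frame of tray between 0.075 and 0.111 m)) and y of vial in the frame of tray between -0.018 and 0.018 m and z of vial in the frame of tray between -0.001 and 0.009 m and ((x of insert_flask in the frame of rack between 0.078 and 0.108 m and x of flask in the frame of tray between -0.111 and -0.075 m) or (x of insert_flask in the frame of rack between 0.016 and 0.046 m and x of flask in the frame of tray between -0.049 and -0.013 m) or (x of insert_flask in the frame of rack between -0.046 and -0.016 m and x of flask in the frame of tray between 0.013 and 0.049 m) or (x of insert_flask in the frame of rack between -0.108 and -0.078 m and x of flask in the frame of tray between 0.075 and 0.111 m)) and y of flask in the frame of tray between -0.018 and 0.018 m and z of flask in the frame of tray between -0.001 and 0.009 m); the robot touches nothing.
It fails at once if a sample is tipped (more than 0.6 rad from upright) (angle between any of amber_bottle, jar, vial, flask's own z axis and vertical above 0.6 rad).
It fails at once if a sample is pushed hard onto the tray (over 80 N) (contact force between any of amber_bottle, jar, vial, flask and tray above 80 N).
It fails at once if a sample is let go with its underside more than 30 mm above the bench (dropped) ((height (world z) of amber_bottle above 0.03 m and contact force between amber_bottle and the fingers below 0.05 N) or (height (world z) of jar above 0.03 m and contact force between jar and the fingers below 0.05 N) or (height (world z) of vial above 0.03 m and contact force between vial and the fingers below 0.05 N) or (height (world z) of flask above 0.03 m and contact force between flask and the fingers below 0.05 N)).
It also fails if it takes over 104 s, if anything falls off the work surface, if the arm or the gripper's body presses on something with over 40 N, if the wrist force passes 120 N, or if a joint passes its speed limit or range.

## Working session

There is one attempt and no reset: what is moved stays moved. The work goes in short steps, Python scripts to look and compute and a shell command to move; the robot and the scene stay as the last step left them, time stands still between calls to the robot, and variables do not carry over. Pictures are saved under pics/ and viewed, and the job is handed in when it is done.

```bash
ls; mkdir -p pics; python3 - <<'E'
from plant import r,cams
import cv2
s=r.observe();print(s['time'],s['position'],s['eef_rot'],s['gripper_width'],r.tip_extent)
for n in('side','top'):
    g=cams.get_image(n);cv2.imwrite(f'pics/{n}0.png',g['frame']);print(n,g['camera_matrix'].tolist() if hasattr(g['camera_matrix'],'tolist') else g['camera_matrix'],g['view'])
E
```

```text
pics
0.0 [ 0.12671568 -0.50927362  0.40412842] [ 9.92578833e-01  1.21601147e-01  8.19732664e-06 -6.49435145e-04] 0.9977073520608556 0.1734
side [[427.8704220964675, 0.0, 252.7124013697808], [0.0, 427.8704220964675, 195.53978542174423], [0.0, 0.0, 1.0]] [[-0.86074124 -0.5089203   0.01116443  0.44400939]
 [-0.36689187  0.60502555 -0.70663601  0.25988468]
 [ 0.35286664 -0.61232689 -0.70748916  0.65505226]
 [ 0.          0.          0.          1.        ]]
top [[358.6206474650026, 0.0, 257.27393049345994], [0.0, 358.6206474650026, 190.00612275480424], [0.0, 0.0, 1.0]] [[-0.01029439 -0.99926218 -0.03700162 -0.0153483 ]
 [-0.99993046  0.0105001  -0.00536919  0.5146271 ]
 [ 0.00575375  0.03694377 -0.99930078  0.77776351]
 [ 0.          0.          0.          1.        ]]
```

View pics/side0.png

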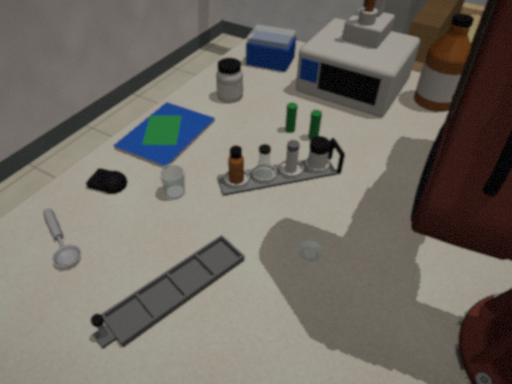

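View pics/top0.png

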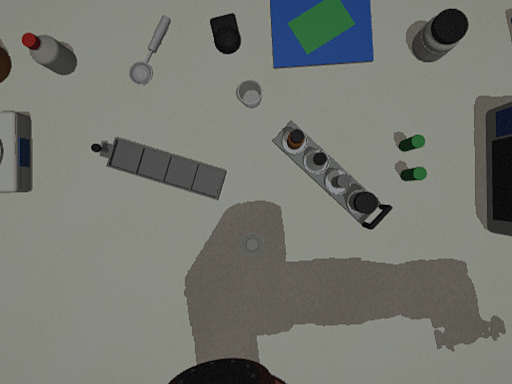

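```bash
cat > h.py <<'E'
import numpy as np,cv2
from plant import r,cams,look_for,trace
def cam(n):
    g=cams.get_image(n);return g['frame'],np.array(g['camera_matrix']),np.array(g['view'])
def ray(K,V,uv,z):
    d=V[:3,:3].T@np.linalg.solve(K,[uv[0],uv[1],1.]);c=-V[:3,:3].T@V[:3,3]
    return c+d*(z-c[2])/d[2]
def proj(K,V,p):
    p=np.atleast_2d(p);q=(V[:3,:3]@p.T).T+V[:3,3];q=q@K.T;return q[:,:2]/q[:,2:]
E
python3 - <<'E'
from h import *
for n in('top','side'):
    f,K,V=cam(n)
    x=(260,110,400,235) if n=='top' else (210,125,355,200)
    c=f[x[1]:x[3],x[0]:x[2]];cv2.imwrite(f'pics/c_{n}.png',cv2.resize(c,None,fx=5,fy=4.7,interpolation=cv2.INTER_CUBIC))
    for t in('rack','tray','amber_bottle','jar','vial','flask'):
        o=trace(n,t)
        print(n,t,[(round(d['confidence'],2),[int(v) for v in d['rect']]) for d in o[:3]])
        if t in('rack','tray') and o:
            m=o[0]['pixels'].astype(np.uint8);print(cv2.minAreaRect(cv2.findNonZero(m)))
f,K,V=cam('top');c=f[125:210,80:240];cv2.imwrite('pics/c_tray.png',cv2.resize(c,None,fx=5,fy=5,interpolation=cv2.INTER_CUBIC))
E
```

```text
top rack [(0.92, [278, 124, 394, 233]), (0.53, [347, 189, 364, 215])]
((330.21221923828125, 176.41574096679688), (134.1609649658203, 32.24071502685547), 40.89188766479492)
top tray [(0.97, [92, 143, 227, 199]), (0.65, [330, 175, 352, 189])]
((157.07797241210938, 166.07339477539062), (137.54385375976562, 30.937788009643555), 16.699243545532227)
top amber_bottle [(0.76, [285, 128, 303, 149]), (0.58, [277, 122, 389, 231])]
top jar [(0.65, [349, 190, 378, 213]), (0.42, [307, 155, 327, 170])]
top vial [(0.86, [401, 168, 425, 184]), (0.68, [328, 175, 352, 190]), (0.65, [400, 136, 424, 153])]
top flask [(0.75, [306, 155, 328, 173])]
side rack [(0.8, [216, 138, 346, 195])]
((282.4194030761719, 172.41806030273438), (35.50374984741211, 127.23248291015625), 72.0308609008789)
side tray [(0.62, [89, 235, 245, 349])]
((166.8958740234375, 293.45416259765625), (42.42933654785156, 168.7490692138672), 57.912940979003906)
side amber_bottle [(0.89, [231, 143, 245, 187])]
side jar [(0.55, [305, 138, 328, 166])]
side vial [(0.89, [288, 103, 295, 135]), (0.88, [286, 140, 298, 171]), (0.51, [310, 109, 320, 137])]
side flask [(0.94, [254, 141, 275, 180]), (0.23, [278, 162, 305, 180])]
```

View pics/c_top.png

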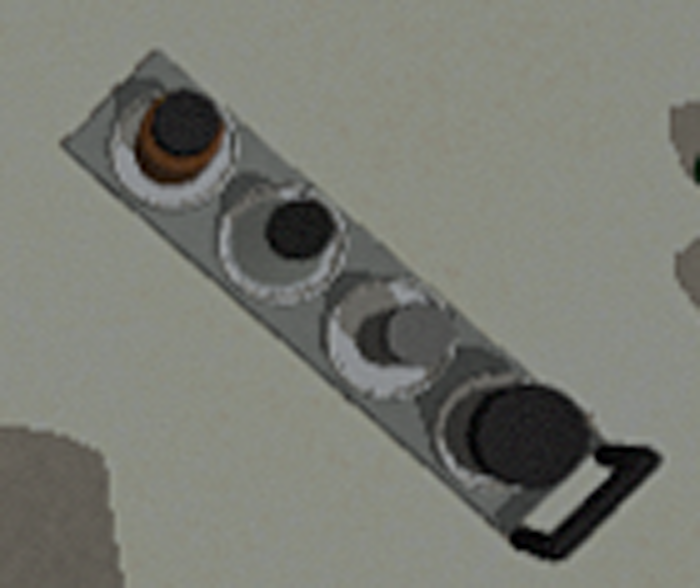

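View pics/c_side.png

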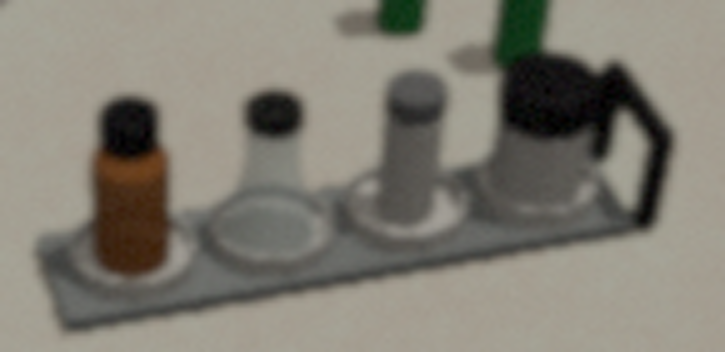

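View pics/c_tray.png

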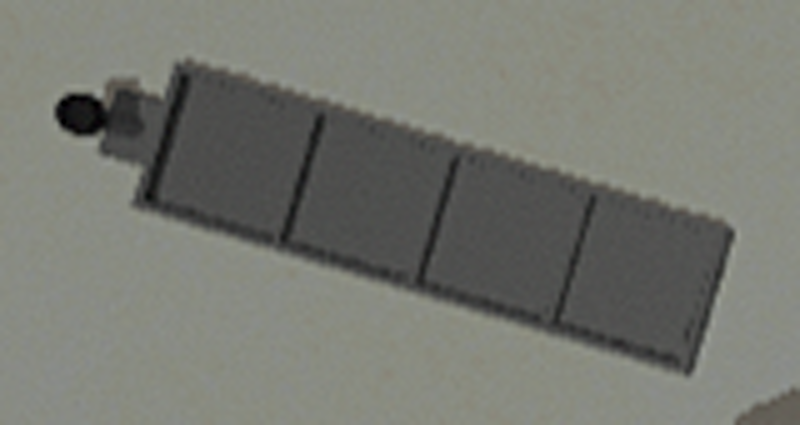

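```bash
python3 - <<'E'
from h import *
f,K,V=cam('top');f2,K2,V2=cam('side')
c=lambda x,y,o,s:((x+.5)/s[0]-.5+o[0],(y+.5)/s[1]-.5+o[1])
S=(5,4.7);P={}
for n,x,y,z in(('jar',528,434,.08),('vial',420,337,.088),('flask',300,229,.090),('amber',187,122,.098)):
    P[n]=ray(K,V,c(x,y,(260,110),S),z);print(n,P[n].round(4),'side proj',proj(K2,V2,P[n]).round(1))
p=np.array(list(P.values()))
print('spacing',np.linalg.norm(np.diff(p[:,:2],axis=0),axis=1), 'plate corners',[ray(K,V,c(x,y,(260,110),S),.01).round(4) for x,y in((155,50),(63,143))])
T=np.array([ray(K,V,c(x,y,(80,125),(5,5)),.016) for x,y in((183,62),(735,228),(690,374),(137,206))])
print('tray',T.round(4),np.linalg.norm(T-np.roll(T,-1,0),axis=1))
m=T.mean(0);u=(T[0]+T[3]-T[1]-T[2])/2;u/=np.linalg.norm(u);print('centre',m,'xdir',u,np.degrees(np.arctan2(u[1],u[0])))
tg={n:m+u*x for n,x in(('jar',-.093),('vial',-.031),('flask',.031),('amber',.093))};print({k:v.round(4) for k,v in tg.items()})
print('tray in side', proj(K2,V2,T).round(1))
w=(p[0]-p[3]);print('rack dir',np.degrees(np.arctan2(w[1],w[0])))
s=r.observe();from scipy.spatial.transform import Rotation as R
print(R.from_quat(s['eef_rot']).as_matrix().round(4))
E
```

```text
jar [ 0.4888 -0.2318  0.08  ] side proj [[319.4 141.1]]
vial [ 0.5288 -0.1893  0.088 ] side proj [[293.9 142.6]]
flask [ 0.5732 -0.1439  0.09  ] side proj [[264.8 146.5]]
amber [ 0.6163 -0.1007  0.098 ] side proj [[235.8 147.9]]
spacing [0.05841869 0.06352025 0.06095976] plate corners [array([ 0.6631, -0.094 ,  0.01  ]), array([ 0.6213, -0.0542,  0.01  ])]
tray [[0.6322 0.283  0.016 ]
 [0.5574 0.0439 0.016 ]
 [0.4952 0.0639 0.016 ]
 [0.5702 0.3037 0.016 ]] [0.25049129 0.06533985 0.25129548 0.06543728]
centre [0.56373387 0.17361335 0.016     ] xdir [0.29866316 0.95435859 0.        ] 72.62267291000201
{'jar': array([0.536 , 0.0849, 0.016 ]), 'vial': array([0.5545, 0.144 , 0.016 ]), 'flask': array([0.573 , 0.2032, 0.016 ]), 'amber': array([0.5915, 0.2624, 0.016 ])}
tray in side [[102.2 311.4]
 [222.2 232.7]
 [244.7 253.5]
 [122.1 340.4]]
rack dir -134.20371304363718
[[ 9.704e-01  2.413e-01  0.000e+00]
 [ 2.413e-01 -9.704e-01 -1.000e-04]
 [-0.000e+00  1.000e-04 -1.000e+00]]
```

```bash
cat > go.py <<'E'
import sys
from h import *
from scipy.spatial.transform import Rotation as R
# target tcp x y z, tool-x yaw deg
x,y,z,psi=map(float,sys.argv[1:5]);s=r.observe()
M=R.from_quat(s['eef_rot']).as_matrix();d=M.T@(np.array([x,y,z])-s['position'])
now=np.degrees(np.arctan2(M[1,0],M[0,0]))
print('shift',d.round(4),'roll',round(now-psi,1),'t',s['time'],'tilt',M[2,2].round(4))
E
python3 go.py 0.4885 -0.2320 0.30 45.8
```

```text
shift [ 0.4181 -0.182   0.1047] roll -31.8 t 0.95 tilt -1.0
```

```bash
python3 -m inch '[0.05,-0.02,0,0,-1, 0.1,-0.043,0.01,-8,-1, 0.15,-0.065,0.03,-16,-1, 0.2,-0.087,0.05,-24,-1, 0.25,-0.11,0.07,-31.8,-1, 0.3,-0.13,0.09,-31.8,-1, 0.35,-0.152,0.1,-31.8,-1, 0.4,-0.174,0.1047,-31.8,-1, 0.418,-0.182,0.1047,-31.8,-1, 0.418,-0.182,0.1047,-31.8,-1]' 50; python3 go.py 0.4885 -0.2320 0.221 45.8
```

```text
time: 2.2
position: [0.489, -0.2314, 0.3]
eef_rot: [0.921, 0.39, -0.0, 0.0]
contact_force: [0.3, 0.2, 0.7]
gripper_width: 0.999
shift [-0.0008  0.0001  0.079 ] roll 0.1 t 2.2 tilt -1.0
```

```bash
python3 -m inch '[0,0,0.03,0,-1, 0,0,0.06,0,-1, 0,0,0.079,0,-1, 0,0,0.079,0,-1]'; python3 - <<'E'
from h import *
f,K,V=cam('side');c=f[60:210,190:390];cv2.imwrite('pics/s1.png',cv2.resize(c,None,fx=4,fy=4,interpolation=cv2.INTER_CUBIC))
E
```

```text
time: 2.7
position: [0.4869, -0.2327, 0.2201]
eef_rot: [0.922, 0.388, -0.001, -0.001]
contact_force: [0.1, -0.5, 1.2]
gripper_width: 0.996
```

View pics/s1.png

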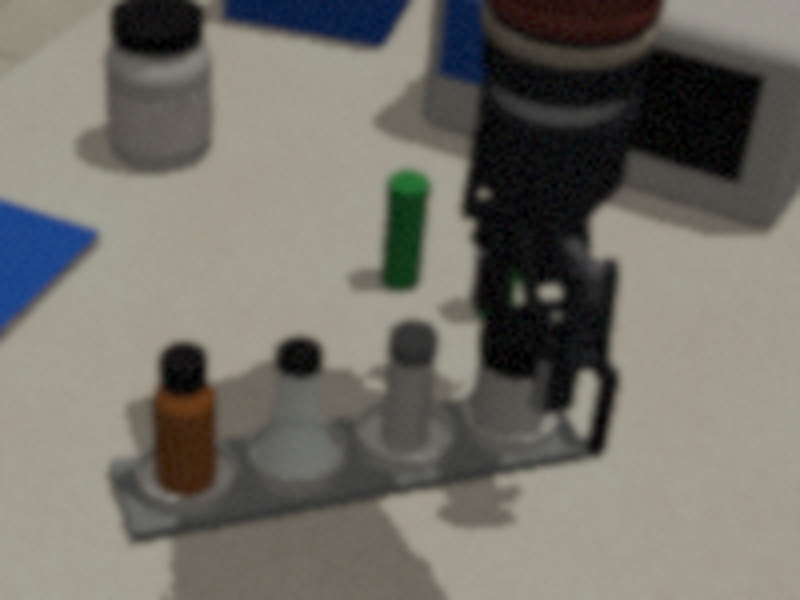

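The picture shows the open jaws on either side of the jar's lid (about full-frame px 319,145), and clear of the handle and the vial. I'll close them now.

```bash
python3 -m inch '[0,0,0,0,0, 0,0,0,0,1, 0,0,0,0,1, 0,0,0,0,1, 0,0,0,0,1, 0,0,0,0,1]' 50; python3 -m inch '[0,0,-0.005,0,1, 0,0,-0.01,0,1, 0,0,-0.025,0,1, 0,0,-0.05,0,1, 0,0,-0.08,0,1, 0,0,-0.1,0,1, 0,0,-0.11,0,1]'; python3 go.py 0.536 0.0849 0.327 72.6;python3 - <<'E'
from h import *
f,K,V=cam('side');c=f[60:210,190:390];cv2.imwrite('pics/s2.png',cv2.resize(c,None,fx=4,fy=4,interpolation=cv2.INTER_CUBIC))
E
```

```text
time: 3.5
position: [0.4887, -0.2321, 0.222]
eef_rot: [0.921, 0.389, 0.0, 0.001]
contact_force: [-1.3, 0.2, 6.9]
gripper_width: 0.498
time: 4.38
position: [0.4887, -0.2321, 0.3329]
eef_rot: [0.921, 0.389, 0.001, 0.001]
contact_force: [-0.2, -0.2, -1.2]
gripper_width: 0.501
shift [ 0.2601 -0.1872  0.0056] roll -26.8 t 4.375 tilt -1.0
```

View pics/s2.png

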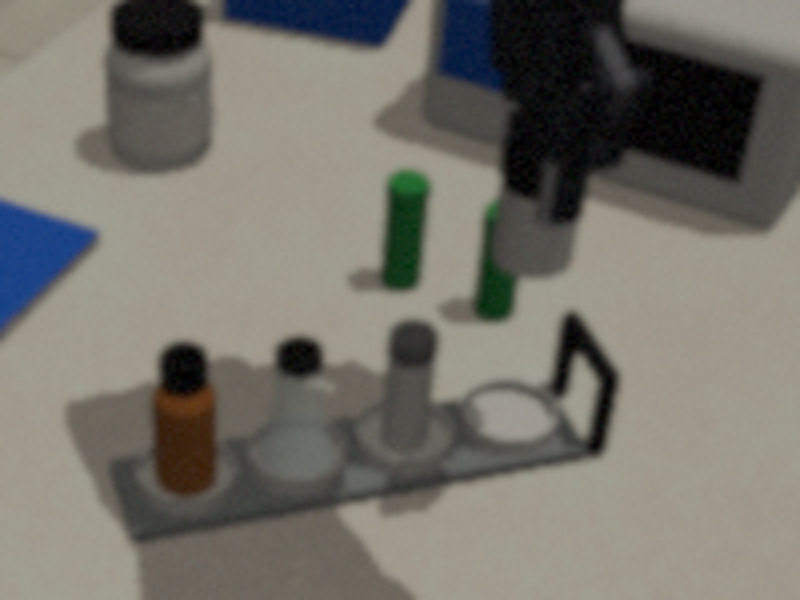

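Jar held clear and upright (crop 535,230), its insert empty. Now carrying it to the tray.

```bash
python3 -m inch '[0.015,-0.011,0,0,1, 0.045,-0.032,0,-4,1, 0.085,-0.061,0,-10,1, 0.125,-0.09,0,-17,1, 0.165,-0.119,0,-23,1, 0.2,-0.144,0,-26.8,1, 0.23,-0.1655,0,-26.8,1, 0.25,-0.18,0,-26.8,1, 0.26,-0.187,0,-26.8,1, 0.26,-0.187,0,-26.8,1]'; python3 go.py 0.536 0.0849 0.2115 72.6
```

```text
time: 5.68
position: [0.5355, 0.0854, 0.3305]
eef_rot: [0.806, 0.592, -0.0, -0.0]
contact_force: [-0.2, -0.4, -1.4]
gripper_width: 0.498
shift [-0.0003  0.0008  0.119 ] roll 0.0 t 5.675 tilt -1.0
```

```bash
python3 -m inch '[0,0,0.02,0,1, 0,0,0.05,0,1, 0,0,0.08,0,1, 0,0,0.1,0,1, 0,0,0.108,0,1, 0,0,0.112,0,1, 0,0,0.115,0,1, 0,0,0.117,0,1, 0,0,0.119,0,1, 0,0,0.119,0,1]'; python3 - <<'E'
from h import *
f,K,V=cam('side');c=f[200:350,80:280];cv2.imwrite('pics/s3.png',cv2.resize(c,None,fx=4,fy=4,interpolation=cv2.INTER_CUBIC))
E
```

```text
time: 6.92
position: [0.5359, 0.0848, 0.2121]
eef_rot: [0.806, 0.592, 0.0, 0.0]
contact_force: [0.5, 0.4, -1.0]
gripper_width: 0.501
```

View pics/s3.png

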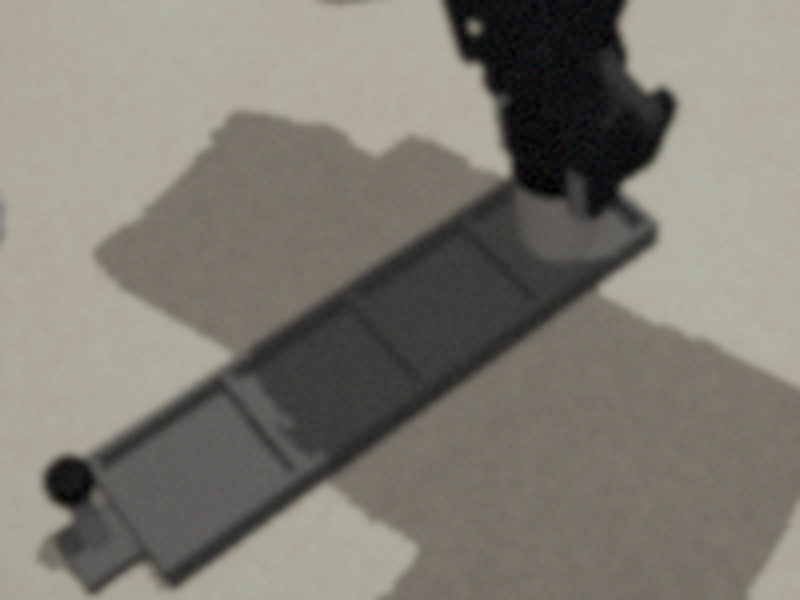

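Jar sits inside the compartment farthest from the post; no floor contact yet. I'll lower it by millimetres.

```bash
python3 -m inch '[0,0,0.001,0,1, 0,0,0.001,0,1, 0,0,0.0015,0,1, 0,0,0.0015,0,1]'
```

```text
time: 7.48
position: [0.5358, 0.0849, 0.2119]
eef_rot: [0.806, 0.592, 0.0, 0.0]
contact_force: [-5.5, 0.7, 16.3]
gripper_width: 0.499
```

```bash
python3 -m inch '[0,0,-0.001,0,1, 0,0,-0.001,0,0.1, 0,0,-0.001,0,-0.3, 0,0,-0.001,0,-1, 0,0,-0.001,0,-1, 0,0,-0.001,0,-1, 0,0,-0.03,0,-1, 0,0,-0.07,0,-1, 0,0,-0.11,0,-1, 0,0,-0.12,0,-1]'; python3 - <<'E'
from h import *
f,K,V=cam('side');c=f[180:350,80:280];cv2.imwrite('pics/s4.png',cv2.resize(c,None,fx=3.5,fy=3.5,interpolation=cv2.INTER_CUBIC))
E
python3 go.py 0.5288 -0.1893 0.33 45.8
```

```text
time: 8.72
position: [0.5366, 0.0848, 0.333]
eef_rot: [0.806, 0.592, 0.002, 0.001]
contact_force: [0.4, 0.0, -1.1]
gripper_width: 1.001
shift [-0.2638  0.0748  0.0027] roll 26.8 t 8.775 tilt -1.0
```

View pics/s4.png

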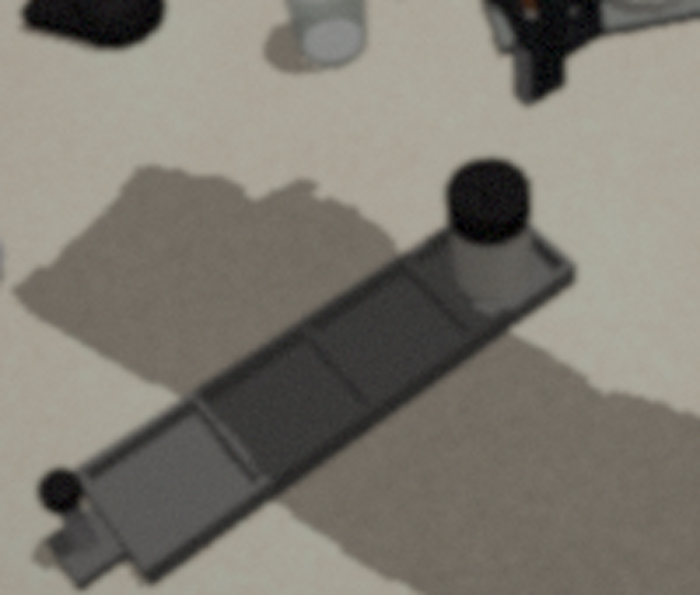

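Jar stands alone upright in its compartment (crop 490,235). Next is the white/grey vial on the rack at top-view px (344,182). The green ones at (413,143) and (415,174) stand off the rack and are look-alikes, as the enlarged crop already showed.

```bash
python3 -m inch '[-0.03,0.01,0,2,-1, -0.08,0.022,0,10,-1, -0.13,0.037,0,18,-1, -0.18,0.051,0,25,-1, -0.23,0.065,0,26.8,-1, -0.255,0.072,0.01,26.8,-1, -0.264,0.075,0.02,26.8,-1, -0.264,0.075,0.03,26.8,-1, -0.264,0.075,0.03,26.8,-1]'; python3 go.py 0.5288 -0.1893 0.221 45.8;  python3 - <<'E'
from h import *
f,K,V=cam('side');c=f[60:210,190:390];cv2.imwrite('pics/s5.png',cv2.resize(c,None,fx=4,fy=4,interpolation=cv2.INTER_CUBIC))
E
```

```text
time: 9.9
position: [0.5279, -0.1882, 0.2993]
eef_rot: [0.921, 0.389, -0.001, -0.001]
contact_force: [0.3, 0.4, 0.4]
gripper_width: 1.002
shift [-0.0001  0.0016  0.0783] roll 0.0 t 9.9 tilt -1.0
```

View pics/s5.png

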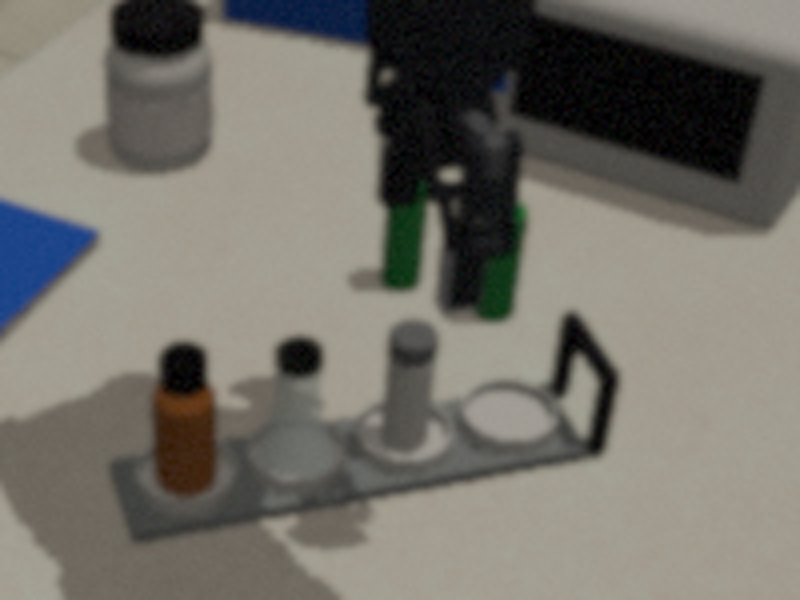

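```bash
python3 -m inch '[0,0.001,0.03,0,-1, 0,0.001,0.06,0,-1, 0,0.001,0.0795,0,-1, 0,0.001,0.0795,0,-1]'; python3 - <<'E'
from h import *
f,K,V=cam('side');c=f[60:210,190:390];cv2.imwrite('pics/s6.png',cv2.resize(c,None,fx=4,fy=4,interpolation=cv2.INTER_CUBIC))
E
```

```text
time: 10.45
position: [0.5287, -0.1892, 0.2203]
eef_rot: [0.921, 0.389, -0.001, -0.001]
contact_force: [0.6, 0.2, 0.1]
gripper_width: 0.999
```

View pics/s6.png

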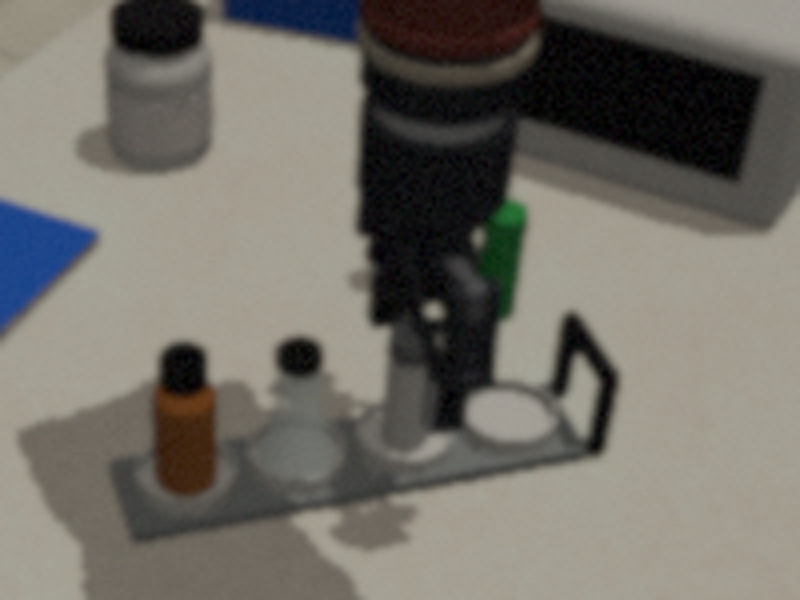

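Vial (crop 412,335) lies on the projected gripper axis (416,330). Closing and lifting.

```bash
python3 -m inch '[0,0,0,0,0, 0,0,0,0,0.3, 0,0,0,0,1, 0,0,0,0,1, 0,0,0,0,1, 0,0,0,0,1, 0,0,0,0,1]' 40; python3 -m inch '[0,0,-0.005,0,1, 0,0,-0.01,0,1, 0,0,-0.025,0,1, 0,0,-0.05,0,1, 0,0,-0.08,0,1, 0,0,-0.1,0,1, 0,0,-0.11,0,1]'; python3 go.py 0.5545 0.144 0.3307 72.6;python3 - <<'E'
from h import *
f,K,V=cam('side');c=f[60:210,190:390];cv2.imwrite('pics/s7.png',cv2.resize(c,None,fx=4,fy=4,interpolation=cv2.INTER_CUBIC))
E
```

```text
time: 11.38
position: [0.529, -0.1902, 0.2214]
eef_rot: [0.921, 0.389, 0.0, 0.0]
contact_force: [-1.2, 1.7, 5.9]
gripper_width: 0.3
time: 12.25
position: [0.5293, -0.1904, 0.3329]
eef_rot: [0.921, 0.389, 0.001, 0.001]
contact_force: [-0.3, 0.2, 0.1]
gripper_width: 0.301
shift [ 0.2572 -0.2152  0.0019] roll -26.8 t 12.25 tilt -1.0
```

View pics/s7.png

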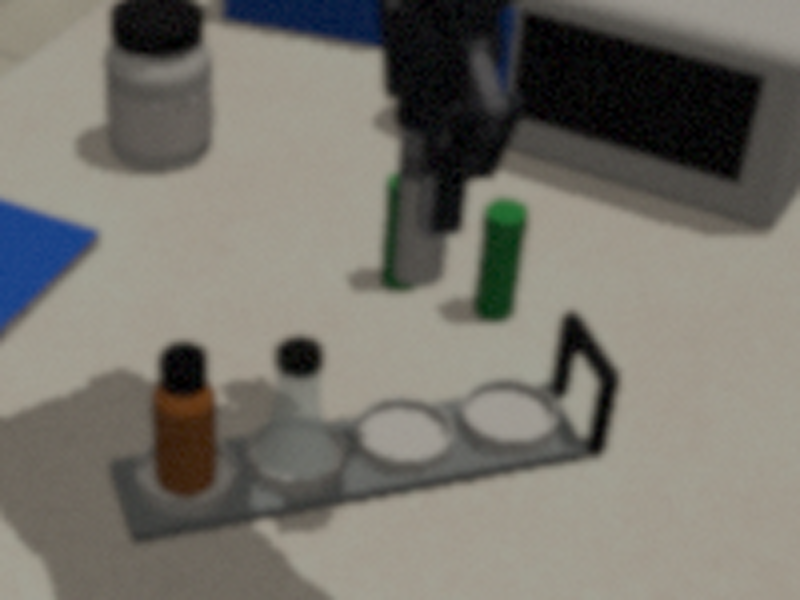

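Vial held upright (crop 420,220), jar and vial inserts empty.

```bash
python3 -m inch '[0.015,-0.0125,0,0,1, 0.045,-0.0375,0,-4,1, 0.085,-0.071,0,-10,1, 0.125,-0.105,0,-17,1, 0.165,-0.138,0,-23,1, 0.2,-0.167,0,-26.8,1, 0.23,-0.192,0,-26.8,1, 0.25,-0.209,0,-26.8,1, 0.257,-0.215,0,-26.8,1, 0.257,-0.215,0,-26.8,1]'; python3 go.py 0.5545 0.144 0.2115 72.6; python3 -m inch '[0,0,0.02,0,1, 0,0,0.05,0,1, 0,0,0.08,0,1, 0,0,0.1,0,1, 0,0,0.108,0,1, 0,0,0.112,0,1, 0,0,0.115,0,1, 0,0,0.117,0,1, 0,0,0.119,0,1, 0,0,0.119,0,1]';python3 - <<'E'
from h import *
f,K,V=cam('side');c=f[180:350,80:280];cv2.imwrite('pics/s8.png',cv2.resize(c,None,fx=3.5,fy=3.5,interpolation=cv2.INTER_CUBIC))
E
```

```text
time: 13.55
position: [0.5538, 0.1443, 0.3304]
eef_rot: [0.806, 0.592, -0.001, -0.0]
contact_force: [-0.1, 0.9, -0.8]
gripper_width: 0.3
shift [-0.      0.0009  0.1189] roll 0.0 t 13.55 tilt -1.0
time: 14.8
position: [0.5542, 0.1439, 0.2121]
eef_rot: [0.806, 0.592, 0.0, 0.0]
contact_force: [0.0, -0.0, -0.2]
gripper_width: 0.3
```

View pics/s8.png

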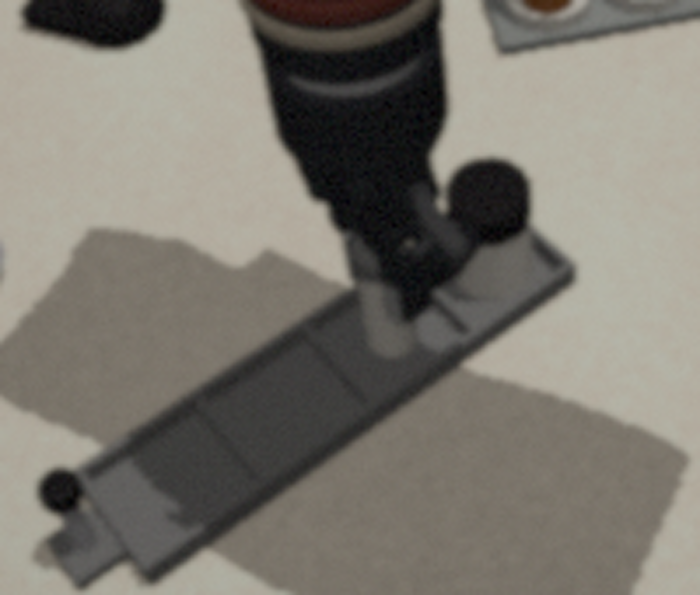

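Vial hangs just over the floor of the second compartment (crop 387,345). Lowering the last bit.

```bash
python3 -m inch '[0,0,0.001,0,1, 0,0,0.001,0,1, 0,0,0.0015,0,1, 0,0,0.0015,0,1]'
```

```text
time: 15.35
position: [0.5543, 0.144, 0.2114]
eef_rot: [0.806, 0.592, 0.0, 0.0]
contact_force: [-3.4, -0.8, 10.5]
gripper_width: 0.301
```

```bash
python3 -m inch '[0,0,-0.0005,0,1, 0,0,-0.0005,0,0.35, 0,0,-0.0005,0,0.1, 0,0,-0.0005,0,-0.4, 0,0,-0.0005,0,-1, 0,0,-0.0005,0,-1, 0,0,-0.03,0,-1, 0,0,-0.07,0,-1, 0,0,-0.11,0,-1, 0,0,-0.12,0,-1]'; python3 - <<'E'
from h import *
f,K,V=cam('side');c=f[150:320,80:320];cv2.imwrite('pics/s9.png',cv2.resize(c,None,fx=3.3,fy=3.3,interpolation=cv2.INTER_CUBIC))
E
python3 go.py 0.5732 -0.1439 0.33 45.8
```

```text
time: 16.6
position: [0.555, 0.144, 0.3331]
eef_rot: [0.806, 0.592, 0.002, 0.001]
contact_force: [0.0, 1.0, 0.3]
gripper_width: 0.999
shift [-0.2692  0.1037  0.0028] roll 26.8 t 16.65 tilt -1.0
```

View pics/s9.png

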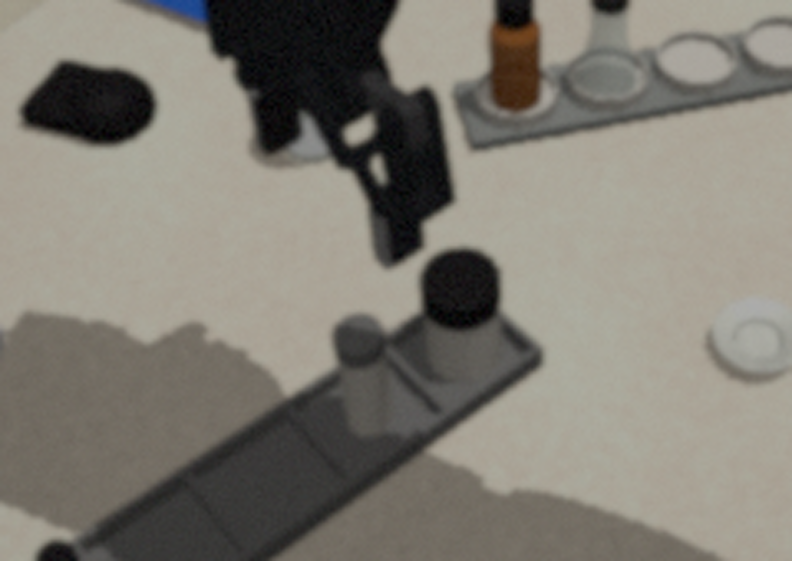

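Vial stands upright on its own next to the jar. Next: flask.

```bash
python3 -m inch '[-0.03,0.012,0,2,-1, -0.08,0.031,0,10,-1, -0.13,0.05,0,18,-1, -0.18,0.069,0,25,-1, -0.23,0.0885,0,26.8,-1, -0.26,0.1,0.01,26.8,-1, -0.269,0.104,0.02,26.8,-1, -0.269,0.104,0.03,26.8,-1, -0.269,0.104,0.03,26.8,-1]'; python3 go.py 0.5732 -0.1439 0.229 45.8; python3 -m inch '[0,0,0.03,0,-1, 0,0,0.055,0,-1, 0,0,0.0715,0,-1, 0,0,0.0715,0,-1]'; python3 - <<'E'
from h import *
f,K,V=cam('side');c=f[60:210,190:390];cv2.imwrite('pics/s10.png',cv2.resize(c,None,fx=4,fy=4,interpolation=cv2.INTER_CUBIC))
p=r.observe()['position'];print((proj(K,V,[p[0],p[1],.09])-[190,60])*4)
E
```

```text
time: 17.77
position: [0.5723, -0.1426, 0.2991]
eef_rot: [0.921, 0.389, -0.001, -0.001]
contact_force: [0.0, -0.1, 0.1]
gripper_width: 1.001
shift [-0.0003  0.0017  0.0701] roll 0.0 t 17.775 tilt -1.0
time: 18.27
position: [0.5725, -0.1431, 0.2283]
eef_rot: [0.921, 0.389, -0.001, -0.001]
contact_force: [0.8, 0.2, -0.0]
gripper_width: 1.003
[[299.08394381 346.5901749 ]]
```

View pics/s10.png

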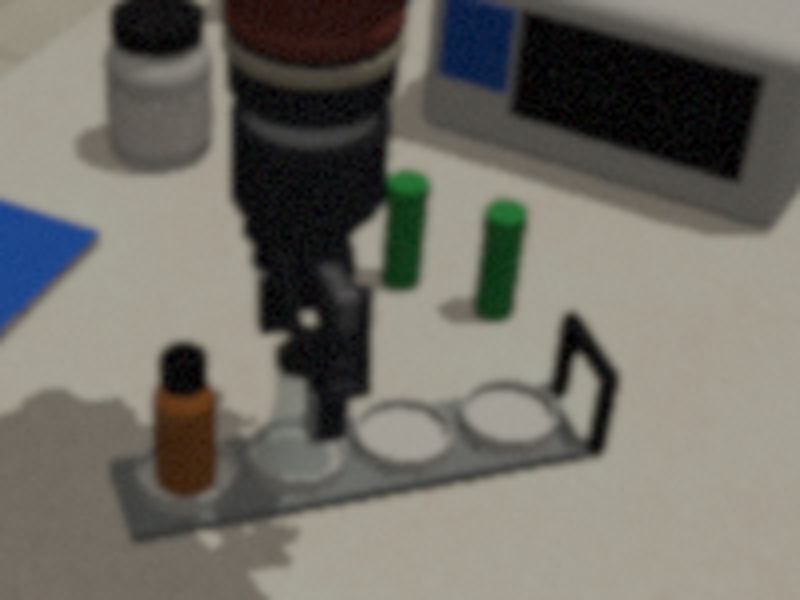

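Gripper axis (299,347) matches the flask's stopper. Gripping.

```bash
python3 -m inch '[0,0,0,0,0, 0,0,0,0,0.3, 0,0,0,0,1, 0,0,0,0,1, 0,0,0,0,1, 0,0,0,0,1, 0,0,0,0,1]' 40; python3 -m inch '[0,0,-0.005,0,1, 0,0,-0.01,0,1, 0,0,-0.025,0,1, 0,0,-0.05,0,1, 0,0,-0.08,0,1, 0,0,-0.1,0,1, 0,0,-0.11,0,1]'; python3 go.py 0.573 0.2032 0.338 72.6;python3 - <<'E'
from h import *
f,K,V=cam('side');c=f[60:210,190:390];cv2.imwrite('pics/s11.png',cv2.resize(c,None,fx=4,fy=4,interpolation=cv2.INTER_CUBIC))
E
```

```text
time: 19.2
position: [0.573, -0.144, 0.2294]
eef_rot: [0.921, 0.389, 0.0, 0.0]
contact_force: [-0.0, 0.0, 5.5]
gripper_width: 0.288
time: 20.08
position: [0.5731, -0.144, 0.341]
eef_rot: [0.921, 0.389, 0.001, 0.001]
contact_force: [0.7, -0.3, -1.3]
gripper_width: 0.29
shift [ 0.2487 -0.2423  0.0027] roll -26.8 t 20.075 tilt -1.0
```

View pics/s11.png

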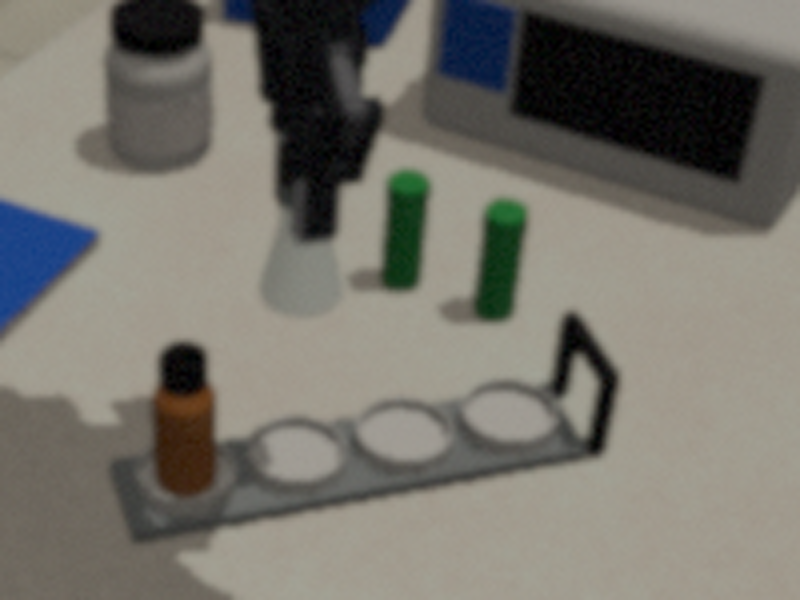

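Flask held by the neck, upright. Carrying at base height ~124 mm, clear of the bottle.

```bash
python3 -m inch '[0.015,-0.0145,0,0,1, 0.045,-0.044,0,-4,1, 0.085,-0.083,0,-10,1, 0.12,-0.117,0,-17,1, 0.155,-0.151,0,-23,1, 0.19,-0.185,0,-26.8,1, 0.22,-0.2145,0,-26.8,1, 0.24,-0.234,0,-26.8,1, 0.2485,-0.242,0,-26.8,1, 0.2485,-0.242,0,-26.8,1]'; python3 go.py 0.573 0.2032 0.2195 72.6; python3 -m inch '[0,0,0.02,0,1, 0,0,0.05,0,1, 0,0,0.08,0,1, 0,0,0.1,0,1, 0,0,0.108,0,1, 0,0,0.112,0,1, 0,0,0.115,0,1, 0,0,0.117,0,1, 0,0,0.119,0,1, 0,0,0.119,0,1]';python3 - <<'E'
from h import *
f,K,V=cam('side');c=f[180:350,80:280];cv2.imwrite('pics/s12.png',cv2.resize(c,None,fx=3.5,fy=3.5,interpolation=cv2.INTER_CUBIC))
E
```

```text
time: 21.38
position: [0.5724, 0.2034, 0.3384]
eef_rot: [0.806, 0.592, -0.001, -0.0]
contact_force: [0.6, -0.2, -0.6]
gripper_width: 0.289
shift [1.000e-04 8.000e-04 1.189e-01] roll 0.0 t 21.375 tilt -1.0
time: 22.62
position: [0.5728, 0.203, 0.2201]
eef_rot: [0.806, 0.592, 0.0, 0.0]
contact_force: [1.3, -0.3, -0.6]
gripper_width: 0.287
```

View pics/s12.png

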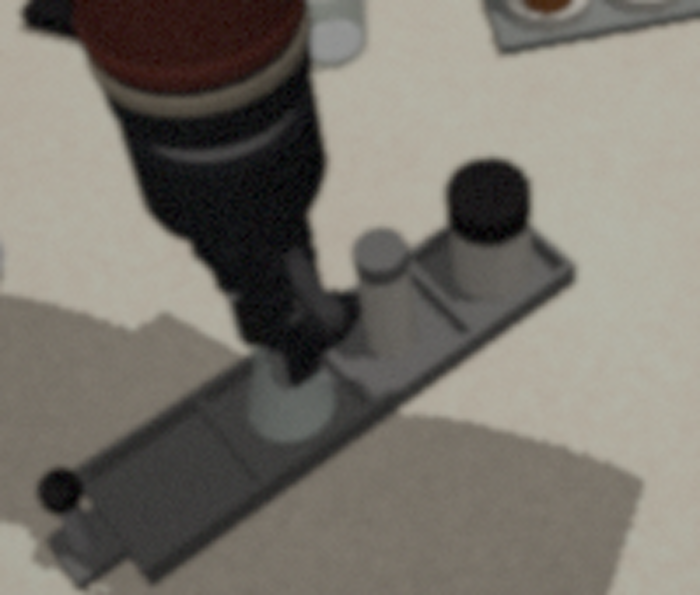

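Flask inside the third compartment, foot clear of the walls (crop 290,420). Lowering.

```bash
python3 -m inch '[0,0,0.001,0,1, 0,0,0.001,0,1, 0,0,0.0015,0,1, 0,0,0.0015,0,1]'
```

```text
time: 23.18
position: [0.573, 0.2031, 0.2194]
eef_rot: [0.806, 0.592, 0.001, 0.0]
contact_force: [-2.9, -0.4, 9.5]
gripper_width: 0.285
```

```bash
python3 -m inch '[0,0,-0.0005,0,1, 0,0,-0.0005,0,0.35, 0,0,-0.0005,0,0.1, 0,0,-0.0005,0,-0.4, 0,0,-0.0005,0,-1, 0,0,-0.0005,0,-1, 0,0,-0.03,0,-1, 0,0,-0.07,0,-1, 0,0,-0.11,0,-1, 0,0,-0.12,0,-1]'; python3 - <<'E'
from h import *
f,K,V=cam('side');c=f[150:350,80:320];cv2.imwrite('pics/s13.png',cv2.resize(c,None,fx=3,fy=3,interpolation=cv2.INTER_CUBIC))
E
python3 go.py 0.6163 -0.1007 0.338 45.8
```

```text
time: 24.42
position: [0.5736, 0.2031, 0.3413]
eef_rot: [0.806, 0.592, 0.002, 0.001]
contact_force: [0.3, 0.3, -1.1]
gripper_width: 1.001
shift [-0.277   0.1319  0.003 ] roll 26.8 t 24.475 tilt -1.0
```

View pics/s13.png

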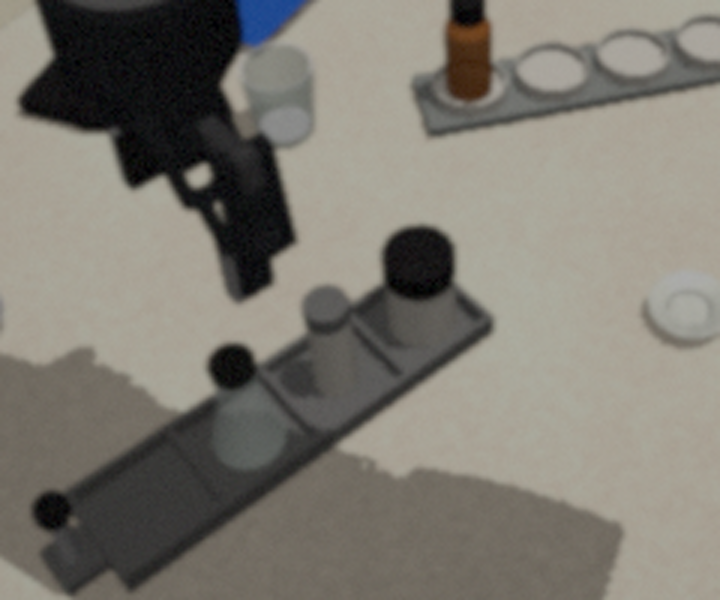

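Flask stands upright (crop 240,410). Last: the amber bottle.

```bash
python3 -m inch '[-0.03,0.014,0,2,-1, -0.08,0.038,0,10,-1, -0.13,0.062,0,18,-1, -0.18,0.086,0,25,-1, -0.23,0.11,0,26.8,-1, -0.265,0.126,0.01,26.8,-1, -0.277,0.132,0.02,26.8,-1, -0.277,0.132,0.03,26.8,-1, -0.277,0.132,0.03,26.8,-1]'; python3 go.py 0.6163 -0.1007 0.219 45.8; python3 -m inch '[0,0,0.03,0,-1, 0,0,0.06,0,-1, 0,0,0.08,0,-1, 0,0,0.0895,0,-1, 0,0,0.0895,0,-1]'; python3 - <<'E'
from h import *
f,K,V=cam('side');c=f[60:210,190:390];cv2.imwrite('pics/s14.png',cv2.resize(c,None,fx=4,fy=4,interpolation=cv2.INTER_CUBIC))
p=r.observe()['position'];print((proj(K,V,[p[0],p[1],.098])-[190,60])*4)
E
```

```text
time: 25.6
position: [0.6152, -0.0994, 0.3071]
eef_rot: [0.921, 0.389, -0.001, -0.001]
contact_force: [-0.5, -0.0, 0.4]
gripper_width: 0.998
shift [-0.      0.0019  0.0881] roll 0.0 t 25.6 tilt -1.0
time: 26.22
position: [0.6157, -0.1, 0.219]
eef_rot: [0.921, 0.389, -0.0, -0.0]
contact_force: [-0.1, 1.1, 0.3]
gripper_width: 1.003
[[183.36767993 351.96811007]]
```

View pics/s14.png

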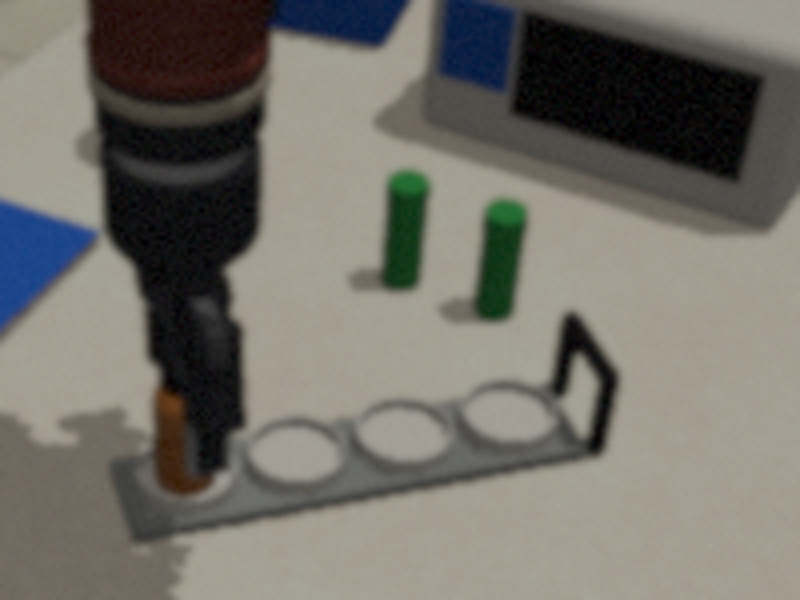

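Bottle (crop 183,440) is centred under the axis (183,352). Gripping.

```bash
python3 -m inch '[0,0,0,0,0, 0,0,0,0,0.3, 0,0,0,0,1, 0,0,0,0,1, 0,0,0,0,1, 0,0,0,0,1, 0,0,0,0,1]' 50; python3 -m inch '[0,0,-0.005,0,1, 0,0,-0.01,0,1, 0,0,-0.025,0,1, 0,0,-0.05,0,1, 0,0,-0.08,0,1, 0,0,-0.1,0,1, 0,0,-0.11,0,1]'; python3 go.py 0.5915 0.2624 0.328 72.6;python3 - <<'E'
from h import *
f,K,V=cam('side');c=f[60:210,190:390];cv2.imwrite('pics/s15.png',cv2.resize(c,None,fx=4,fy=4,interpolation=cv2.INTER_CUBIC))
E
```

```text
time: 27.15
position: [0.6159, -0.1009, 0.2196]
eef_rot: [0.921, 0.389, 0.0, 0.0]
contact_force: [-1.3, 0.2, 6.0]
gripper_width: 0.378
time: 28.02
position: [0.6161, -0.101, 0.331]
eef_rot: [0.921, 0.389, 0.001, 0.001]
contact_force: [-0.7, -0.3, -0.8]
gripper_width: 0.379
shift [ 0.2432 -0.2711  0.0027] roll -26.8 t 28.025 tilt -1.0
```

View pics/s15.png

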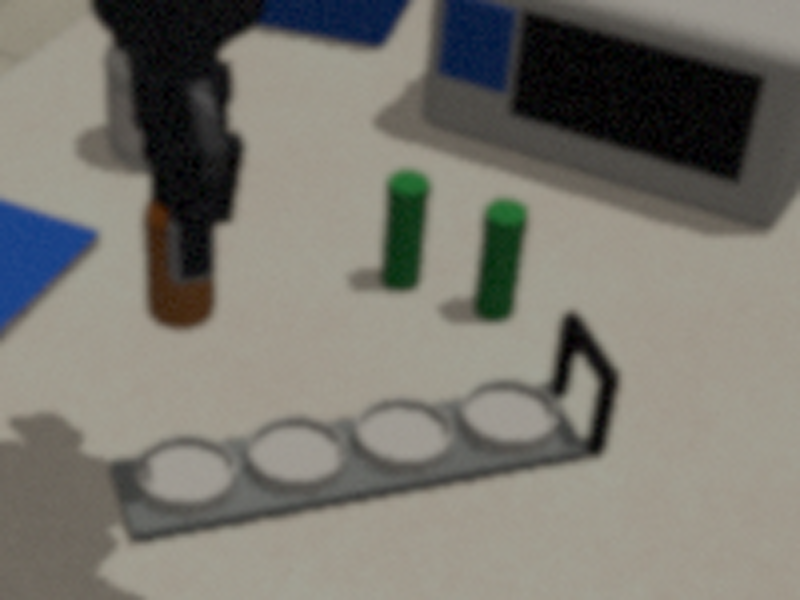

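```bash
python3 -m inch '[0.015,-0.017,0,0,1, 0.042,-0.047,0,-4,1, 0.077,-0.086,0,-10,1, 0.113,-0.126,0,-17,1, 0.15,-0.167,0,-23,1, 0.185,-0.206,0,-26.8,1, 0.213,-0.237,0,-26.8,1, 0.233,-0.26,0,-26.8,1, 0.243,-0.271,0,-26.8,1, 0.243,-0.271,0,-26.8,1]'; python3 go.py 0.5915 0.2624 0.2095 72.6; python3 -m inch '[0,0,0.02,0,1, 0,0,0.05,0,1, 0,0,0.08,0,1, 0,0,0.1,0,1, 0,0,0.108,0,1, 0,0,0.112,0,1, 0,0,0.115,0,1, 0,0,0.117,0,1, 0,0,0.119,0,1, 0,0,0.119,0,1]';python3 - <<'E'
from h import *
f,K,V=cam('side');c=f[180:350,60:280];cv2.imwrite('pics/s16.png',cv2.resize(c,None,fx=3.5,fy=3.5,interpolation=cv2.INTER_CUBIC))
E
```

```text
time: 29.32
position: [0.5905, 0.2631, 0.3284]
eef_rot: [0.806, 0.592, -0.001, -0.0]
contact_force: [-0.5, -0.8, 0.2]
gripper_width: 0.373
shift [-0.0003  0.0012  0.1189] roll 0.1 t 29.325 tilt -1.0
time: 30.58
position: [0.5911, 0.2623, 0.21]
eef_rot: [0.806, 0.592, -0.0, 0.0]
contact_force: [-0.2, -0.3, -0.7]
gripper_width: 0.38
```

View pics/s16.png

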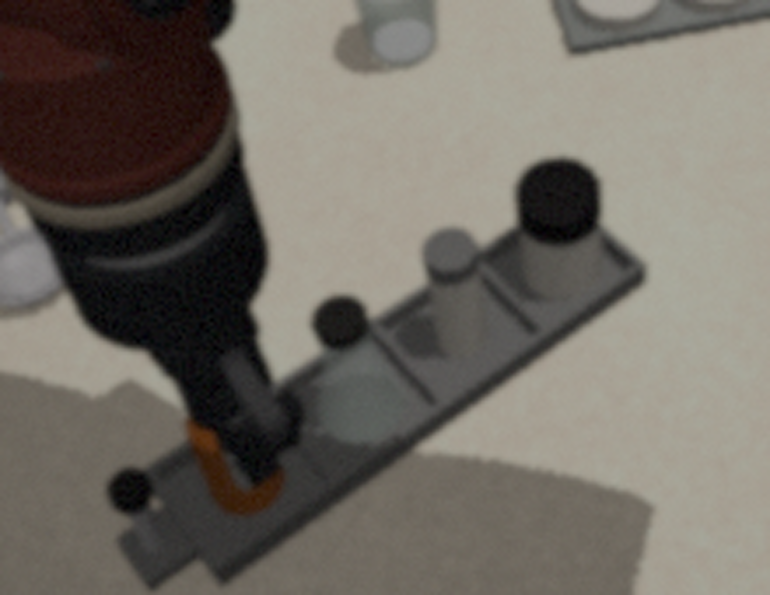

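Bottle inside the compartment by the post (crop 240,490). Lowering.

```bash
python3 -m inch '[0,0,0.001,0,1, 0,0,0.001,0,1, 0,0,0.0015,0,1, 0,0,0.0015,0,1]'
```

```text
time: 31.12
position: [0.5912, 0.2624, 0.2096]
eef_rot: [0.806, 0.592, 0.0, 0.0]
contact_force: [-2.7, -0.5, 10.1]
gripper_width: 0.38
```

```bash
python3 -m inch '[0,0,-0.0005,0,1, 0,0,-0.0005,0,0.2, 0,0,-0.0005,0,-0.1, 0,0,-0.0005,0,-0.5, 0,0,-0.0005,0,-1, 0,0,-0.0005,0,-1, 0,0,-0.03,0,-1, 0,0,-0.07,0,-1, 0,0,-0.11,0,-1, 0,0,-0.13,0,-1]'; python3 -m inch '[-0.05,0,0,0,-1, -0.11,0,0,0,-1, -0.17,0,0,0,-1, -0.23,0,0,0,-1, -0.26,0,0,0,-1, -0.26,0,0,0,-1]'; python3 - <<'E'
from h import *
f,K,V=cam('side');c=f[150:350,60:300];cv2.imwrite('pics/s17.png',cv2.resize(c,None,fx=3,fy=3,interpolation=cv2.INTER_CUBIC))
f,K,V=cam('top');c=f[115:215,80:240];cv2.imwrite('pics/t17.png',cv2.resize(c,None,fx=5,fy=5,interpolation=cv2.INTER_CUBIC))
s=r.observe();print(s['time'],s['position'])
E
```

```text
time: 32.38
position: [0.5915, 0.2624, 0.3411]
eef_rot: [0.806, 0.592, 0.001, 0.001]
contact_force: [0.5, -0.2, -0.2]
gripper_width: 0.996
time: 33.12
position: [0.5128, 0.0125, 0.3388]
eef_rot: [0.807, 0.591, 0.0, 0.0]
contact_force: [-0.1, 0.6, -0.4]
gripper_width: 0.999
33.225 [0.51339042 0.0143403  0.33870047]
```

View pics/s17.png

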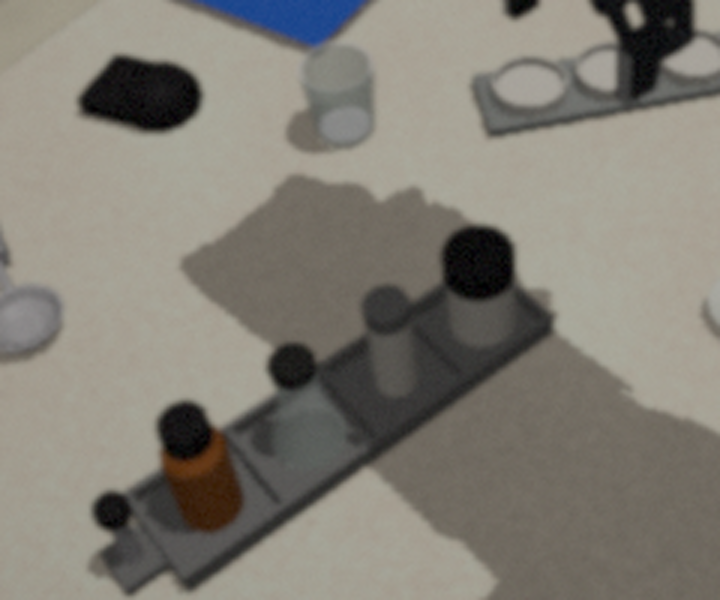

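View pics/t17.png

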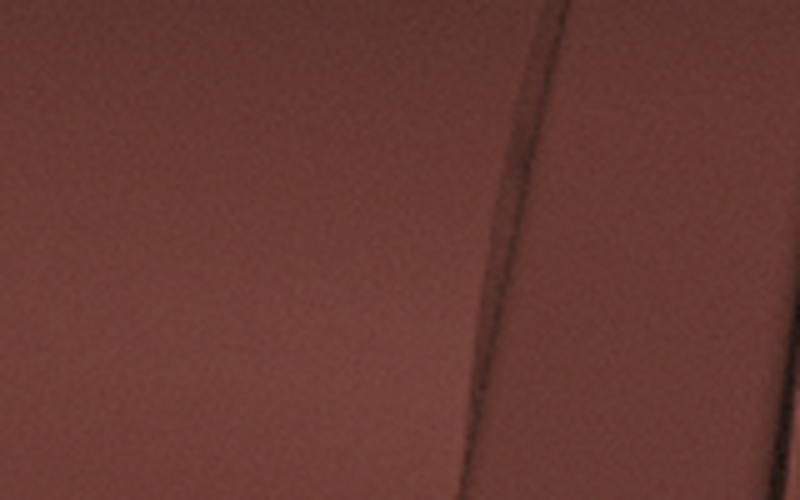

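The arm blocks the top view, so I'll move it further aside for a check from above.

```bash
python3 -m inch '[-0.05,-0.02,0,0,-1, -0.1,-0.04,0,0,-1, -0.15,-0.06,0,0,-1, -0.2,-0.08,0,0,-1, -0.25,-0.1,0,0,-1, -0.29,-0.12,0,0,-1, -0.29,-0.12,0,0,-1, -0.29,-0.12,0,0,-1]'; python3 - <<'E'
from h import *
f2,K2,V2=cam('side');f,K,V=cam('top');c=f[115:215,80:240];cv2.imwrite('pics/t18.png',cv2.resize(c,None,fx=5,fy=5,interpolation=cv2.INTER_CUBIC))
m=np.array([.56373,.17361]);u=np.array([.29866,.95436])
for n,x,h in(('jar',-.093,.07),('vial',-.031,.078),('flask',.031,.08),('amber',.093,.088)):
    p=np.r_[m+u*x,h];b=np.r_[m+u*x,.004]
    print(n,'exp top crop',((proj(K,V,p)-[80,115])*5+2).round(),'exp side top/base',((proj(K2,V2,[p,b])-[60,150])*3+1).round().tolist())
E
```

```text
time: 34.22
position: [0.3126, -0.2261, 0.3386]
eef_rot: [0.806, 0.592, 0.0, 0.0]
contact_force: [1.1, -0.1, 0.1]
gripper_width: 1.0
jar exp top crop [[617. 325.]] exp side top/base [[476.0, 250.0], [481.0, 319.0]]
vial exp top crop [[463. 279.]] exp side top/base [[387.0, 298.0], [399.0, 375.0]]
flask exp top crop [[313. 234.]] exp side top/base [[291.0, 358.0], [311.0, 436.0]]
amber exp top crop [[157. 187.]] exp side top/base [[183.0, 417.0], [215.0, 502.0]]
```

View pics/t18.png

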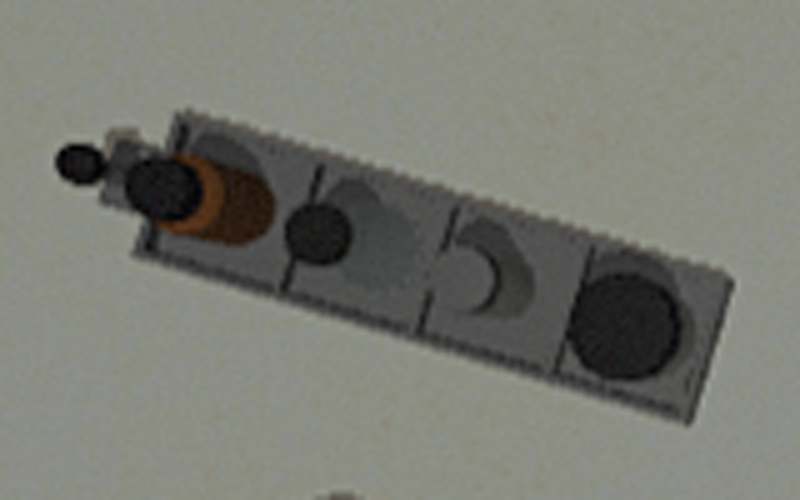

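From above, the cap centres are jar (625,325), vial (465,281), flask (319,234) and amber (163,190). All lie within about 2 px (roughly 3 mm) of the expected compartment centres, and the side view shows all four upright. Handing in.

```bash
python3 -c "
from plant import r
s=r.observe();print(s['time'],s['gripper_width'],s['contact_force']);print(r.sign_off())"
```

```text
34.325 0.9999054035573399 [ 0.2620536  -0.16601455  0.00947304]
the job is handed in; nothing more can be done
None
```

All four samples are in the tray in reverse order, and the job was handed in at 34.3 s of the 104 s allowed; sign-off reports no verdict. From the compartment farthest from the post, they stand in the order jar, vial, flask, then amber bottle next to the post. Each was lowered until light contact with the floor, about 10–16 N at the wrist.

**Last checks:**
- From above, every cap sat within about 3 mm of its compartment centre; the limit is 18 mm.
- The side view showed all four upright and standing alone. The gripper was open and clear, with no contact force.

**Small disagreements:**
- At the start, the jar and vial measured 58 mm apart instead of the nominal 62 mm. Samples can sit off-centre in their inserts, and it did not affect the grasps.
- One tray corner was a few pixels off between the two cameras; the other corners agreed to about 2 px.

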